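Square up a frame corner and hold it

TASK

Join this corner of the picture frame: on the plywood assembly board, push the loose dark bar until it lies along the low side strip with its end butted against the clamped bar. Then press the metal set square flat into the inside corner the two bars make, until both its short edges bear firmly on the bars, and finish still holding it pressed there with the gripper. Leave the other things on the table and the board where they are.

Things in the scene. Friction and masses are not known exactly. Their poses are not given: they have to be found in the camera images.
- corner (a point): Inside corner of the joint, on the board's upper face (9 mm above the desk): where the clamped bar's inner face meets the inner face of the loose bar once that is in place. At (104, -119, 9) mm of the board, with its axes: x points into the clamped bar, square to it, away from the robot; y runs along that bar, away from the side strip, whose inner face is at y = -28 mm; z up.
- board: Plywood board fixed to the desk, 370 x 340 x 9 mm (x, y, z). Origin: centre of its underside. Fixed on it: a side strip 12 mm high along x, from x = -185 to 104, its inner face at y = -147 mm; a 24 mm high back fence behind the clamped bar; two toggle clamps holding that bar down at y = 52 and 128 mm, reaching 42 mm above it.
- clamped_bar: Dark wooden frame bar clamped on the board, immovable; 28 wide (x) x 307 long (y) x 24 mm high. Origin: centre of its underside, on the board. Its inner face is x = 0 of the corner point; it runs from y = -28 to +279 mm of that point.
- bar: The loose dark wooden frame bar, lying on the board: 180 long (its x) x 28 wide (y) x 24 mm high, about 90 g, both ends alike. Origin: centre of its underside. In place, its end touches the clamped bar and its outer side the side strip: its origin is then at x = -90, y = -14 mm of the corner point, its length along the board's x.
- bar_mid (a point): Centre of the loose bar, half-way up (12 mm above its underside), with the bar's axes.
- square: Metal 45-degree set square with a window, loose, flat on the desk, 10 mm thick, about 250 g: two legs 140 long and 24 mm wide at a right angle, joined by a long bar 24 mm wide; 8 mm notch in the right angle. Origin: underside, in the window, 47 mm in from each short outer edge. Right angle at (47, -47) mm; legs run from it along -x (outer edge facing -y) and +y (outer edge facing +x).
- square_tip (a point): Where the lines of the square's two short outer edges meet (its right angle, before the notch), half its thickness up; axes as the square's. In place it lies over the corner point, its axes parallel to that point's: the leg along -x bears on the loose bar, the one along +y on the clamped bar.
- square_grip (a point): Middle of the square's long bar, half its thickness up: 73.5 mm along -x and 73.5 mm along +y from the right angle; axes as the square's. The long bar is 24 mm wide here, measured along the diagonal to the right angle; the window inside it is 55 mm deep along that diagonal, its outer side is free.
- glue: Bystander: white glue bottle, 52 mm across, 150 mm tall, standing on the desk. Origin: centre of its foot.
- brad_tin: Bystander: round flat metal tin, 60 mm across, 22 mm high, standing on the assembly board. Origin: centre of its foot.
- ink: Bystander: small ink jar, 44 mm across, 62 mm tall. Origin: centre of its foot.
- eraser: Bystander: eraser, 50 x 22 x 13 mm, on the desk. Origin: centre of its underside.
- hammer: Bystander: small hammer lying on the desk, 220 mm long. Origin: underside, about the middle.
- pencil_block: Bystander: round wooden block, 170 mm across and 38 mm high, with upright pencils up to 170 mm above the desk. Origin: centre of its underside.

How it is judged:
On the way, in this order (a step that is already met when the one before it is completed fails the run):
1. the loose bar lies along the side strip with its end against the clamped bar (x of bar_mid in the frame of corner between -0.094 and -0.086 m and y of bar_mid in the frame of corner between -0.018 and -0.01 m and z of bar_mid in the frame of corner below 0.015 m and angle between the x axis of bar_mid and the x axis of corner, either way round below 0.04 rad), for 0.2 s.
2. the square is pressed into the inside corner, bearing on both bars (x of square_tip in the frame of corner between -0.003 and 0.004 m and y of square_tip in the frame of corner between -0.004 and 0.003 m and z of square_tip in the frame of corner below 0.009 m and angle between square_tip's own z axis and vertical below 0.04 rad and angle between the x axis of square_tip and the x axis of corner, either way round below 0.025 rad and contact force between square and bar above 1.5 N and contact force between square and clamped_bar above 1.5 N and contact force between the fingers and square above 1.5 N), for 0.2 s.
At the end, for the whole second after the job is handed in: Held for the last second: bar in place (gaps to clamped bar and strip under 3 mm, parallel within 0.02 rad, flat); square flat, its right angle within 3 mm of the corner, parallel within 0.02 rad, still, pressing each bar and touched by the fingers with over 1.5 N (x of bar_mid in the frame of corner between -0.093 and -0.086 m and y of bar_mid in the frame of corner between -0.018 and -0.011 m and z of bar_mid in the frame of corner below 0.015 m and angle between the x axis of each of bar_mid, square_tip and the x axis of corner, either way round below 0.02 rad and x of square_tip in the frame of corner between -0.003 and 0.004 m and y of square_tip in the frame of corner between -0.004 and 0.003 m and z of square_tip in the frame of corner below 0.009 m and angle between square_tip's own z axis and vertical below 0.04 rad and contact force between square and bar above 1.5 N and contact force between square and clamped_bar above 1.5 N and contact force between the fingers and square above 1.5 N and linear speed of square below 0.01 m/s); the arm keeps its last pose, push and grip.
It fails at once if another thing on the table or board is displaced by more than 25 mm (distance of any of glue, brad_tin, ink, eraser, hammer, pencil_block from where it was at the start of the episode above 0.025 m).
It also fails if it takes over 70 s, if anything falls off the work surface, if the arm or the gripper's body presses on something with over 40 N, if the wrist force passes 120 N, or if a joint passes its speed limit or range.

ROBOT

A 6-joint arm with a two-finger parallel gripper is mounted at the origin on the work surface. World frame = base frame: x ahead of the robot, y to its left, z up, the work surface at z = 0. Lengths are in m, angles in rad, forces in N, time in s.
With the tool pointing down it reaches from about 0.275 to 0.85 m from the base axis. Payload 19 kg.
Tool frame: the origin (TCP) lies at the very end of the fingers, on their centre line; the grasp point (between the pads) lies 19 mm behind it; x points along the fingers, y is the direction in which the jaws open and shut, and the axes are right-handed (so a half turn about x gives the same grasp; the last joint's range is limited). The gripper opens to 85 mm and grips with 20 to 120 N. Pads are 22 mm wide; open, the fingers measure 114 mm over their backs; the gripper's body (76 mm by 85 mm) begins 54 mm behind the grasp point. The pads swing forward as they close: fully open they stand 13 mm farther back than shut.
Start: joints at [-1.395, 0.15, 1.437, -0, 1.554, -0.134], TCP at [0.175, -0.548, 0.231] pointing down, gripper open.
Joint ranges: [-2.8, 2.8], [-0.68, 2.1], [0.12, 2.68], [-1.39, 4.53], [0.16, 2.79], [-2.81, 2.81]. Speed limits (rad/s): [1.89, 1.89, 2.22, 3.01, 3.01, 3.01].

INTERFACE

Orientations are given as a rotation vector (axis times angle).
In Python, from station import arm gives the robot as it stands.
- The arm moves only by the tool carry_out, never from a script. Its argument "moves" is one flat list of numbers, 4 for each row, row after row: the shift along the tool's x, y, z in m, then the turn about the tool's x in rad. A call has 1 to 12 rows; each row shifts and turns the commanded pose from where the row before left it, along the tool's axes as they then stand; what a row does not reach is not made up. A row lasts 1/8 s, in which the tool goes at most 62.5 mm and 10.7 degrees, less where a joint would pass 70% of its speed; a pose out of reach is approached as far as the arm can. A call with a gripper value outside its range is refused whole. "claw" is the finger opening in m, from 0 to 0.0854, set as the call begins (left out, the last holds). The fingers move at their own pace and stop on an object; the grip force is fixed at half the most. Time passes only in rows, so rows that do not move let the fingers close. It gives the time, the measured TCP pose, the force and the opening at its end, in the units of the state.
- arm.observe(): the state, without advancing time (a new reading comes with each control period).
- arm.snapshot(name): name is "scene" or "top" or "wrist"; returns the picture (400x640x3 uint8, red, green, blue); there is no depth.
- arm.calibration(name): a dict with "fx", "fy", "cx", "cy" (pixels), "origin" and "orientation" of the camera in the world. Camera axes: x right, y up, looking along -z (the intrinsics and any distortion apply to the point x, -y, -z); pixel columns grow to the right and rows downward; lengths in m; the calibration is good to about 2 mm. The wrist camera is an equidistant fisheye: a pixel r from the principal point sees the ray r / f radians off the axis. A picture is of the moment at which its call begins: read the wrist's pose just before it. calibration takes no time and is no camera call; for the wrist camera it gives the pose at the moment of the call.
- arm.job_done(): hands the job in, once; it reports no verdict.
The state is a dict: "time_s": time; "q": joint angles; "joint_vel": joint speeds; "effort": joint torques, N m; "eef_pos": TCP position; "ee_rot": TCP orientation; "force": force on the tool from outside, world axes, zero at the start; "torque": the same for the moment, N m; "opening": finger opening in m.
Only numpy, scipy, OpenCV 4.12 (cv2) and the standard library are available. Lean on these libraries where they do the work, as an engineer would, in place of code of your own. Each camera call takes 0.05 s, during which the arm holds its last target.

## Working session

There is one attempt and no reset: what is moved stays moved. The work goes in short steps, Python scripts to look and compute and a tool call to move; the robot and the scene stay as the last step left them, time stands still between calls to the robot, and variables do not carry over. Pictures are saved under pics/ and viewed, and the job is handed in when it is done.

Besides the shell and the picture viewer there is one more tool, called after "Call:" by a JSON object that holds its "op" and its "data", one argument or row to a line. carry_out: Moves the arm, as the interface text tells. Its arguments: {"type":"object","properties":{"moves":{"type":"array","items":{"type":"number"}},"claw":{"type":"number"}},"required":["moves"]}

```bash
mkdir -p pics; cat > h.py <<'E'
import numpy as np, cv2
from scipy.spatial.transform import Rotation as R
from station import arm
def save(n,f):
    im=arm.snapshot(n); cv2.imwrite('pics/'+f,cv2.cvtColor(im,cv2.COLOR_RGB2BGR)); return im
def rot(o):
    o=np.array(o,float)
    return o if o.shape==(3,3) else (R.from_rotvec(o).as_matrix() if o.size==3 else R.from_quat(o).as_matrix())
def ray(c,u,v):
    x=(u-c['cx'])/c['fx'];y=(v-c['cy'])/c['fy']
    return np.array(c['origin']),rot(c['orientation'])@np.array([x,-y,-1])
def pt(c,u,v,z):
    o,d=ray(c,u,v); return o+d*(z-o[2])/d[2]
def proj(c,P):
    p=(np.atleast_2d(P)-np.array(c['origin']))@rot(c['orientation'])
    x=p[:,0]/-p[:,2];y=-p[:,1]/-p[:,2]
    return np.c_[c['cx']+c['fx']*x,c['cy']+c['fy']*y]
E
python3 - <<'E'
from h import *
print(arm.observe())
for n in ['scene','top']:
    save(n,n+'0.png'); print(arm.calibration(n))
print(arm.calibration('wrist'))
E
```

```text
{'time_s': 0.0, 'q': array([-1.39498854e+00,  1.50962527e-01,  1.43800221e+00,  9.34460995e-06,
        1.55378797e+00, -1.33991442e-01]), 'joint_vel': array([ 1.16792728e-03,  1.03209946e-03, -8.00277191e-04,  8.07284218e-04,
        3.01787171e-05,  1.99486320e-03]), 'effort': array([ 4.03967395e-03, -7.13043809e+01, -5.70868886e+01,  1.34549515e-05,
        8.78200983e-03,  2.11215109e-05]), 'eef_pos': array([ 0.17524622, -0.54739826,  0.23070317]), 'ee_rot': array([ 2.05483926,  0.32207268, -2.05487027]), 'force': array([-0.42992916, -0.46715184,  0.30756706]), 'torque': array([-0.0315686 , -0.01067718, -0.0435625 ]), 'opening': 0.08537455118823344}
{'fx': 457.3770049161703, 'fy': 457.3770049161703, 'cx': 319.1309867858542, 'cy': 207.3105027083161, 'origin': array([1.53262765, 0.43821044, 0.84343641]), 'orientation': array([0.58015381, 0.94124694, 1.84913125])}
{'fx': 434.22435346491335, 'fy': 434.22435346491335, 'cx': 319.6647483337825, 'cy': 199.59415873711527, 'origin': array([ 0.38674544, -0.04961909,  1.1875448 ]), 'orientation': array([ 0.09435214, -0.11358917, -1.56884452])}
{'fx': 309.70691628693146, 'fy': 309.70691628693146, 'cx': 317.38290403577815, 'cy': 200.64903392834051, 'origin': array([ 0.24873748, -0.5222753 ,  0.37241887]), 'orientation': array([-0.2646492 ,  0.19583116, -1.24853819])}
```

View pics/scene0.png

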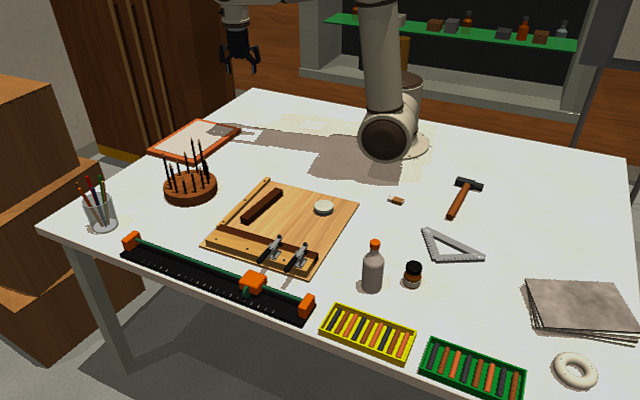

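View pics/top0.png

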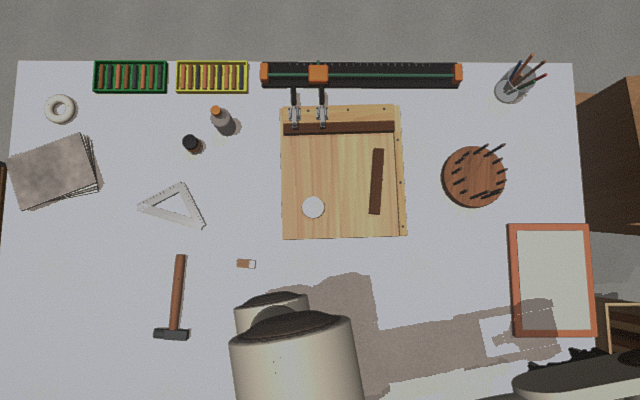

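```bash
python3 - <<'E'
import cv2
im=cv2.imread('pics/top0.png')
a=im[90:250,270:420];cv2.imwrite('pics/c1.png',cv2.resize(a,None,fx=3.7,fy=3.7,interpolation=cv2.INTER_CUBIC))
a=im[170:240,130:215];cv2.imwrite('pics/c2.png',cv2.resize(a,None,fx=8,fy=8,interpolation=cv2.INTER_CUBIC))
E
```

```text
(no output)
```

View pics/c1.png

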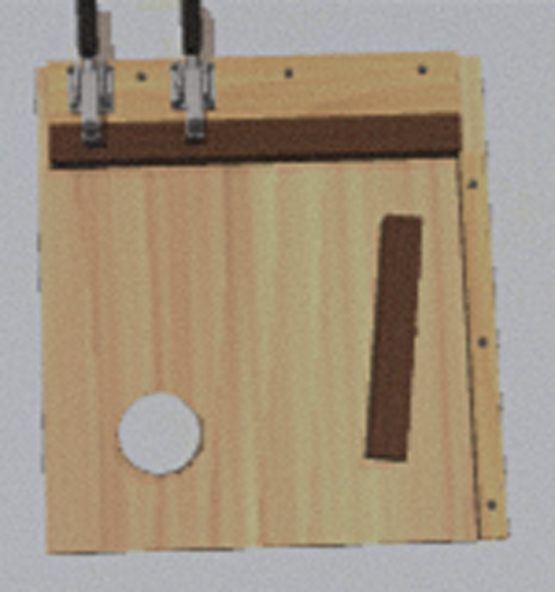

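View pics/c2.png

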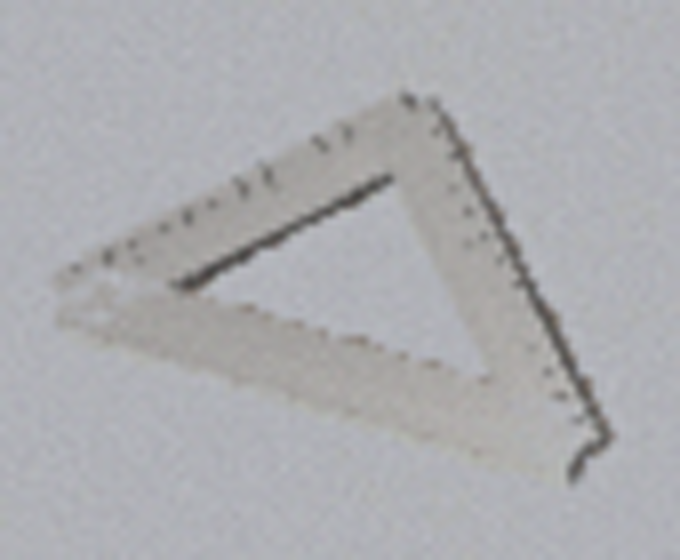

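```bash
cat >> h.py <<'E'
def W(p,P): # pose (x,y,th), local Nx3
    P=np.atleast_2d(P).astype(float); c,s=np.cos(p[2]),np.sin(p[2])
    return np.c_[p[0]+c*P[:,0]-s*P[:,1],p[1]+s*P[:,0]+c*P[:,1],P[:,2]]
from scipy.optimize import least_squares
E
cat > fit.py <<'E'
from h import *
c=arm.calibration('top')
def cr(L,o,k): return np.array([[ (x+.5)/k-.5+o[0],(y+.5)/k-.5+o[1]] for x,y in L])
def fit(loc,px,x0):
    f=lambda p:(proj(c,W(p,loc))-px).ravel()
    r=least_squares(f,x0); print(np.round(r.x,4),'deg',np.degrees(r.x[2]).round(2)); print(np.round(r.fun.reshape(-1,2),1).tolist()); return r.x
m=1e-3
b=fit(np.array([[-185,170,9],[104,-147,33],[132,-147,33],[132,160,33],[-185,-147,21],[-185,-170,21]])*m,
  cr([(48,552),(459,152),(461,113),(50,125),(478,540),(507,538)],(270,90),3.7),[.4,-.1,0])
# bar: corners top z=33
l=np.array([[90,14,33],[90,-14,33],[-90,14,33],[-90,-14,33]])*m
bar=fit(l,cr([(384,215),(422,216),(366,459),(405,461)],(270,90),3.7),[.45,-.15,0])
# square top z=10; apex at image top -> right angle is at (435,98)?
px=cr([(57,298),(610,435),(418,85)],(130,170),8)
P=np.array([pt(c,u,v,.01) for u,v in px]);print(P.round(4))
for i,j in((0,1),(1,2),(0,2)):print(np.linalg.norm(P[i]-P[j]).round(4))
E
python3 fit.py
```

```text
[ 0.6252 -0.1256  0.0269] deg 1.54
[[-1.2, 0.4], [0.8, -0.6], [-0.3, 0.1], [-0.7, -0.5], [0.3, 0.1], [1.0, 0.4]]
[ 0.5923 -0.2168 -0.0877] deg -5.02
[[-0.0, 0.0], [-0.1, 0.7], [0.1, -0.5], [0.0, -0.2]]
[[0.5237 0.4328 0.01  ]
 [0.477  0.2441 0.01  ]
 [0.5971 0.3137 0.01  ]]
0.1944
0.1388
0.14
```

```bash
cat >> h.py <<'E'
def plan(x,y,z,yaw):
    """yaw: world angle (rad) of the jaw axis (mod pi)"""
    s=arm.observe(); T=R.from_rotvec(s['ee_rot']).as_matrix()
    cur=np.arctan2(T[1,1],T[0,1]); d=(yaw-cur+np.pi/2)%np.pi-np.pi/2
    print('t',round(s['time_s'],2),'pos',s['eef_pos'].round(4),'yaw',round(cur,4),'toolx',T[:,0].round(3),'q6',s['q'][5].round(2),'F',s['force'].round(1),'open',round(s['opening'],4))
    D=T.T@(np.array([x,y,z])-s['eef_pos'])
    print('shift now (tool)',D.round(4),' turn about tool x',round(-d,4), 'q6 range ok?')
    c,sn=np.cos(-d),np.sin(-d)
    print('shift after turn', D[0].round(4),(c*D[1]+sn*D[2]).round(4),(-sn*D[1]+c*D[2]).round(4))
E
python3 - <<'E'
from h import *
plan(.592,-.217,.2,np.pi/2-.0877)
b=[.6252,-.1256,.0269]
t=W(b,[[.104,-.119,.009],[.014,-.133,.009]]);print(t)
E
```

```text
t 0.1 pos [ 0.1753 -0.5474  0.2308] yaw -1.261 toolx [-0.     0.001 -1.   ] q6 -0.13 F [ 0.6 -0.1  0.9] open 0.0854
shift now (tool) [ 0.031  -0.1876 -0.4976]  turn about tool x 0.3975 q6 range ok?
shift after turn 0.031 -0.3656 -0.3862
[[ 0.73236309 -0.24175969  0.009     ]
 [ 0.6427722  -0.25817533  0.009     ]]
```

Call:
{"op": "carry_out", "data": {
  "moves": [0,-0.0188,-0.0498,0,0,-0.0188,-0.0498,0,0,-0.0188,-0.0498,0,0,-0.0188,-0.0498,0,0,-0.0188,-0.0498,0,0,-0.0188,-0.0498,0,0,-0.0188,-0.0498,0,0,-0.0188,-0.0498,0,0,-0.0188,-0.0498,0,0,-0.0188,-0.0498,0,0,0,0,0.18,0,0,0,0.18]
}}

```text
time_s: 1.6
eef_pos: [0.5926, -0.216, 0.2306]
ee_rot: [-2.192, 0.059, 2.195]
force: [-0.7, -0.5, -0.5]
opening: 0.0855
```

Call:
{"op": "carry_out", "data": {
  "moves": [0,0,0,0.04,0,0,0,0,0,0,0,0]
}}

```text
time_s: 1.98
eef_pos: [0.5922, -0.2167, 0.2312]
ee_rot: [-2.175, 0.097, 2.176]
force: [-0.1, 0.4, -0.2]
opening: 0.0852
```

```bash
python3 - <<'E'
from h import *
plan(.592,-.217,.2,np.pi/2-.0877)
c=arm.calibration('wrist');save('wrist','w1.png');print(c)
save('top','t1.png')
E
```

```text
t 1.98 pos [ 0.5922 -0.2167  0.2312] yaw -1.6599 toolx [-0.  0. -1.] q6 1.19 F [-0.1  0.4 -0.2] open 0.0852
shift now (tool) [0.0312 0.0003 0.0002]  turn about tool x -0.0014 q6 range ok?
shift after turn 0.0312 0.0003 0.0002
{'fx': 309.70691628693146, 'fy': 309.70691628693146, 'cx': 317.38290403577815, 'cy': 200.64903392834051, 'origin': array([ 0.66908813, -0.22205464,  0.37274666]), 'orientation': array([-0.2333835 ,  0.25697954, -1.64355378])}
```

View pics/w1.png

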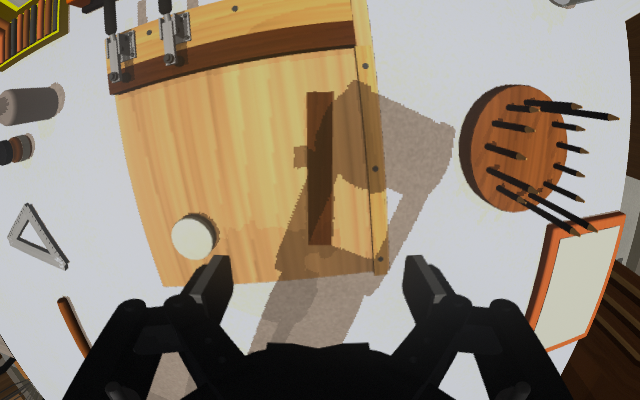

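```bash
cat >> h.py <<'E'
def fproj(c,P):
    p=(np.atleast_2d(P)-np.array(c['origin']))@rot(c['orientation'])
    x,y,z=p[:,0],-p[:,1],-p[:,2]; r=np.hypot(x,y); th=np.arctan2(r,z)
    return np.c_[c['cx']+c['fx']*th*x/r,c['cy']+c['fy']*th*y/r]
def fpt(c,u,v,z):
    x,y=(u-c['cx'])/c['fx'],(v-c['cy'])/c['fy'];th=np.hypot(x,y)
    d=rot(c['orientation'])@np.array([np.sin(th)*x/th,-np.sin(th)*y/th,-np.cos(th)])
    o=np.array(c['origin']);return o+d*(z-o[2])/d[2]
m=1e-3
def draw(f,out,c,pj,b,bar,sq=None,crop=None,k=4):
    im=cv2.imread('pics/'+f); x0,y0,x1,y1=crop
    im=cv2.resize(im[y0:y1,x0:x1],None,fx=k,fy=k,interpolation=cv2.INTER_CUBIC)
    def pl(p,L,col):
        L=np.array(L,float)*m
        S=np.vstack([L[i]+(L[(i+1)%len(L)]-L[i])*np.linspace(0,1,12)[:,None] for i in range(len(L))])
        q=(pj(c,W(p,S))-[x0,y0]+.5)*k-.5
        cv2.polylines(im,[np.round(q*8).astype(np.int32)],True,col,1,cv2.LINE_AA,3)
    pl(b,[[-185,170,9],[-185,-147,9],[104,-147,9],[104,160,9]],(0,255,0))
    pl(b,[[104,-147,33],[132,-147,33],[132,160,33],[104,160,33]],(255,255,0))
    pl(b,[[-185,-147,21],[104,-147,21],[104,-170,21],[-185,-170,21]],(0,255,255))
    pl(bar,[[-90,-14,33],[90,-14,33],[90,14,33],[-90,14,33]],(0,0,255))
    pl(bar,[[-90,-14,9],[90,-14,9],[90,14,9],[-90,14,9]],(255,0,255))
    if sq is not None:
        for z in(0,10): pl(sq,[[47,-47,z],[47,93,z],[-93,-47,z]],(0,0,255))
    cv2.imwrite('pics/'+out,im)
E
python3 - <<'E'
from h import *
c=arm.calibration('wrist')
draw('w1.png','w1d.png',c,fproj,[.6252,-.1256,.0269],[.5923,-.2168,-.0877],crop=(90,10,420,290),k=2)
im=cv2.imread('pics/w1.png')[30:280,270:410];cv2.imwrite('pics/w1c.png',cv2.resize(im,None,fx=2.4,fy=2.4,interpolation=cv2.INTER_CUBIC))
E
```

```text
(no output)
```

View pics/w1d.png

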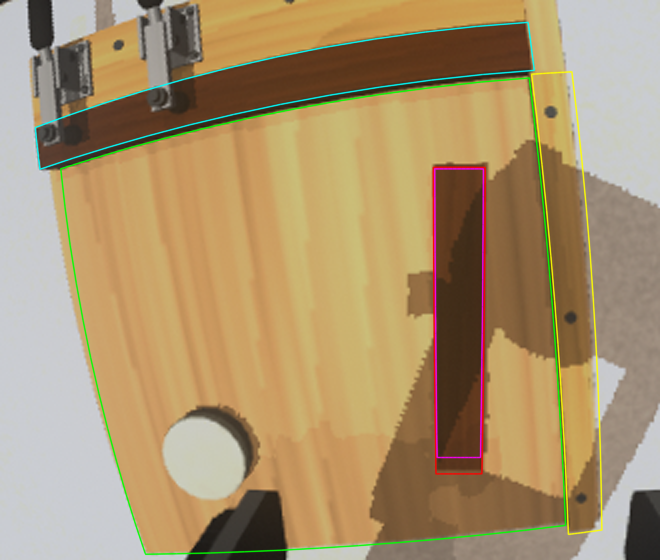

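Call:
{"op": "carry_out", "data": {
  "moves": [0.05,0,0,0,0.05,0,0,0,0.05,0,0,0,0.04,0,0,0,0.019,0,0,0,0,0,0,0]
}}

```text
time_s: 2.82
eef_pos: [0.592, -0.2166, 0.0218]
ee_rot: [-2.174, 0.097, 2.176]
force: [0.8, 0.3, 0.2]
opening: 0.0851
```

Call:
{"op": "carry_out", "data": {
  "moves": [0,0,0,0,0,0,0,0,0,0,0,0,0,0,0,0,0,0,0,0,0,0,0,0],
  "claw": 0.015
}}

```text
time_s: 3.58
eef_pos: [0.5927, -0.2169, 0.0234]
ee_rot: [-2.177, 0.099, 2.174]
force: [-1.4, 0.2, 8.4]
opening: 0.0261
```

```bash
python3 - <<'E'
from h import *
plan(.6428,-.2572,.023,np.pi/2+.0269)
c=arm.calibration('wrist');save('wrist','w2.png')
E
```

```text
t 3.58 pos [ 0.5927 -0.2169  0.0234] yaw -1.661 toolx [ 0.001 -0.001 -1.   ] q6 1.19 F [-1.4  0.2  8.4] open 0.0261
shift now (tool) [ 0.0005  0.0356 -0.0536]  turn about tool x -0.1171 q6 range ok?
shift after turn 0.0005 0.0416 -0.049
```

View pics/w2.png

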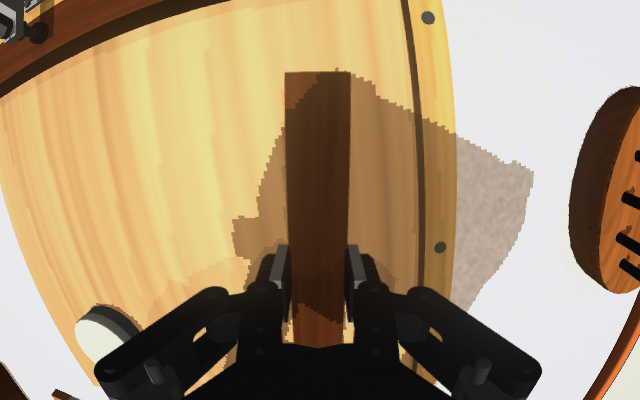

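Call:
{"op": "carry_out", "data": {
  "moves": [-0.001,0,0,0,0,0,0,-0.06,0,0,0,-0.057,0,0.009,-0.011,0,0,0.009,-0.011,0,0,0.009,-0.011,0,0,0.009,-0.011,0,0,0,0,0,0,0,0,0]
}}

```text
time_s: 4.75
eef_pos: [0.6376, -0.2518, 0.0234]
ee_rot: [2.209, 0.029, -2.207]
force: [3.0, -1.0, 3.0]
opening: 0.0263
```

```bash
python3 - <<'E'
from h import *
plan(.6428,-.2582,.023,np.pi/2+.0269)
c=arm.calibration('wrist');save('wrist','w3.png');save('top','t3.png')
im=cv2.imread('pics/t3.png')[90:250,270:420];cv2.imwrite('pics/t3c.png',cv2.resize(im,None,fx=3.7,fy=3.7,interpolation=cv2.INTER_CUBIC))
E
```

```text
t 4.75 pos [ 0.6376 -0.2518  0.0234] yaw -1.5444 toolx [ 0.001 -0.    -1.   ] q6 1.06 F [ 3. -1.  3.] open 0.0263
shift now (tool) [ 0.0004  0.0065 -0.005 ]  turn about tool x -0.0005 q6 range ok?
shift after turn 0.0004 0.0065 -0.005
```

View pics/w3.png

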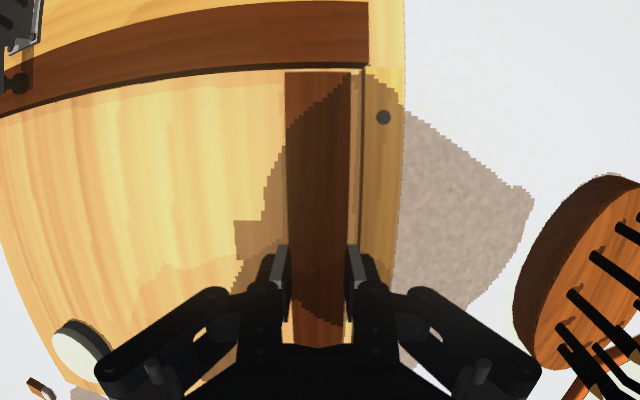

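Call:
{"op": "carry_out", "data": {
  "moves": [0,0.002,-0.001,0,0,0.002,-0.001,0,0,0.002,-0.001,0,0,0.001,-0.001,0,0,0,0,0]
}}

```text
time_s: 5.48
eef_pos: [0.6408, -0.2578, 0.0234]
ee_rot: [2.207, 0.031, -2.21]
force: [-4.0, 3.3, 6.3]
opening: 0.0264
```

Call:
{"op": "carry_out", "data": {
  "moves": [0,0.001,-0.001,0,0,0,-0.001,0,0,0,0,0]
}}

```text
time_s: 5.85
eef_pos: [0.6422, -0.2589, 0.0234]
ee_rot: [2.205, 0.031, -2.211]
force: [-10.3, 1.2, 10.1]
opening: 0.0261
```

Call:
{"op": "carry_out", "data": {
  "moves": [0,0.001,-0.001,0,0,0.001,-0.001,0,0,0,0,0]
}}

```text
time_s: 6.22
eef_pos: [0.6423, -0.2593, 0.0234]
ee_rot: [2.201, 0.035, -2.218]
force: [-30.5, 15.0, 24.4]
opening: 0.0263
```

```bash
python3 - <<'E'
from h import *
plan(.6428,-.2582,.023,np.pi/2+.0269)
c=arm.calibration('wrist');save('wrist','w4.png')
im=cv2.imread('pics/w4.png')[40:300,240:420];cv2.imwrite('pics/w4c.png',cv2.resize(im,None,fx=2.3,fy=2.3,interpolation=cv2.INTER_CUBIC))
E
```

```text
t 6.22 pos [ 0.6423 -0.2593  0.0234] yaw -1.5435 toolx [-0.008  0.004 -1.   ] q6 1.05 F [-30.5  15.   24.4] open 0.0263
shift now (tool) [ 0.0004 -0.0011 -0.0006]  turn about tool x 0.0004 q6 range ok?
shift after turn 0.0004 -0.0011 -0.0006
```

View pics/w4c.png

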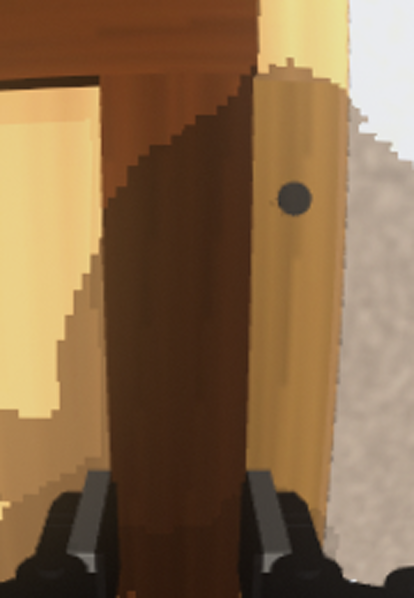

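Call:
{"op": "carry_out", "data": {
  "moves": [0,-0.001,0.002,0,0,0,0,0]
}}

```text
time_s: 6.52
eef_pos: [0.6422, -0.2592, 0.0234]
ee_rot: [2.206, 0.032, -2.211]
force: [-10.6, 7.0, 11.8]
opening: 0.0261
```

Call:
{"op": "carry_out", "data": {
  "moves": [0,0,0,0,0,0,0,0,0,0,0,0,0,0,0,0,-0.02,0,0,0,-0.05,0,0,0,-0.05,0,0,0,-0.05,0,0,0,-0.03,0,0,0],
  "claw": 0.085
}}

```text
time_s: 7.65
eef_pos: [0.6437, -0.2605, 0.2281]
ee_rot: [2.211, 0.027, -2.203]
force: [0.1, -0.0, -0.5]
opening: 0.0849
```

```bash
python3 - <<'E'
from h import *
sq=np.array([.5971,.3137]); 
plan(.51,.28,.22,np.pi/2)
c=arm.calibration('wrist');save('wrist','w5.png')
draw('w5.png','w5d.png',c,fproj,[.6252,-.1256,.0269],[.6423,-.2588,.0269],crop=(190,10,430,230),k=3)
E
```

```text
t 7.65 pos [ 0.6437 -0.2605  0.2281] yaw -1.544 toolx [ 0.004 -0.002 -1.   ] q6 1.05 F [ 0.1 -0.  -0.5] open 0.0849
shift now (tool) [ 0.0066 -0.5439  0.1191]  turn about tool x 0.0268 q6 range ok?
shift after turn 0.0066 -0.5405 0.1337
```

View pics/w5d.png

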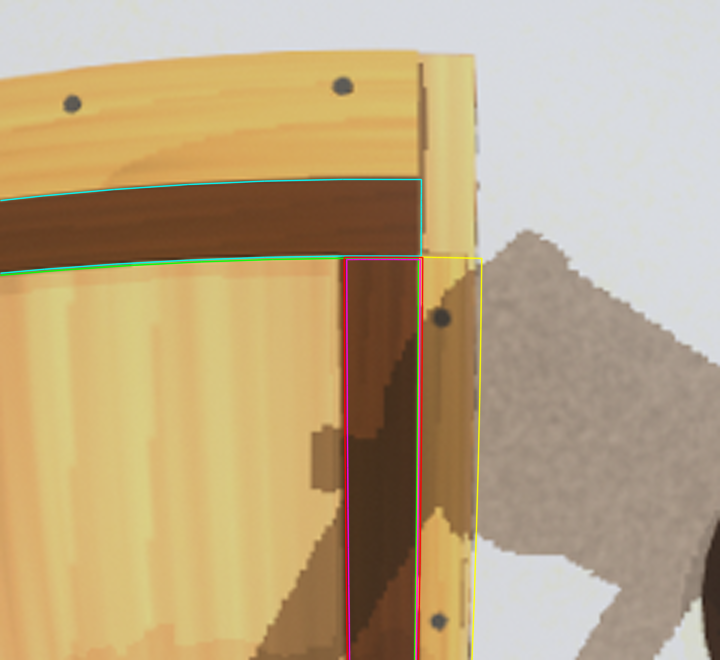

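Call:
{"op": "carry_out", "data": {
  "moves": [0,-0.0532,0.0144,0,0,-0.0532,0.0144,0,0,-0.0532,0.0144,0,0,-0.0532,0.0144,0,0,-0.0532,0.0144,0,0,-0.0532,0.0144,0,0,-0.0532,0.0144,0,0,-0.0532,0.0144,0,0,-0.0532,0.0144,0,0,-0.0532,0.0144,0,0,-0.0532,0.0144,0,0,0,0,0]
}}

```text
time_s: 9.2
eef_pos: [0.4679, 0.3233, 0.2244]
ee_rot: [2.207, 0.035, -2.206]
force: [0.6, -0.2, 0.7]
opening: 0.0852
```

Call:
{"op": "carry_out", "data": {
  "moves": [0.03,0,0,0,0,0,0,0]
}}

```text
time_s: 9.45
eef_pos: [0.4689, 0.3195, 0.1925]
ee_rot: [2.205, 0.028, -2.21]
force: [0.1, 0.1, 1.0]
opening: 0.085
```

```bash
python3 - <<'E'
from h import *
plan(.496,.339,.1,-.25)
c=arm.calibration('wrist');save('wrist','w6.png')
import pickle;pickle.dump(c,open('w6.pkl','wb'))
E
```

```text
t 9.45 pos [0.4689 0.3195 0.1925] yaw -1.5443 toolx [-0.002 -0.001 -1.   ] q6 2.01 F [0.1 0.1 1. ] open 0.085
shift now (tool) [ 0.0925 -0.0189 -0.0278]  turn about tool x -1.2943 q6 range ok?
shift after turn 0.0925 0.0216 -0.0258
```

View pics/w6.png

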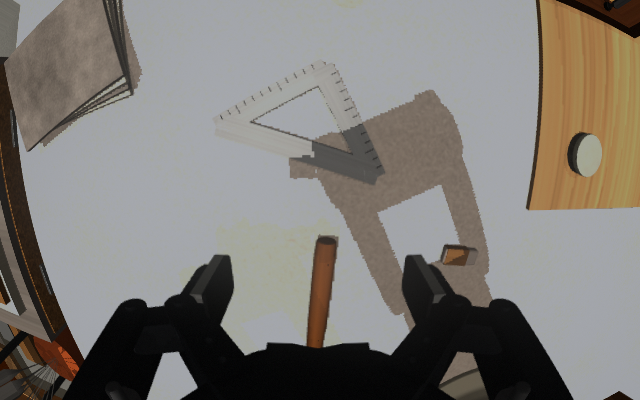

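```bash
python3 - <<'E'
from h import *
im=cv2.imread('pics/w6.png')[50:200,200:400];cv2.imwrite('pics/w6c.png',cv2.resize(im,None,fx=4,fy=4,interpolation=cv2.INTER_CUBIC))
E
```

```text
(no output)
```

View pics/w6c.png

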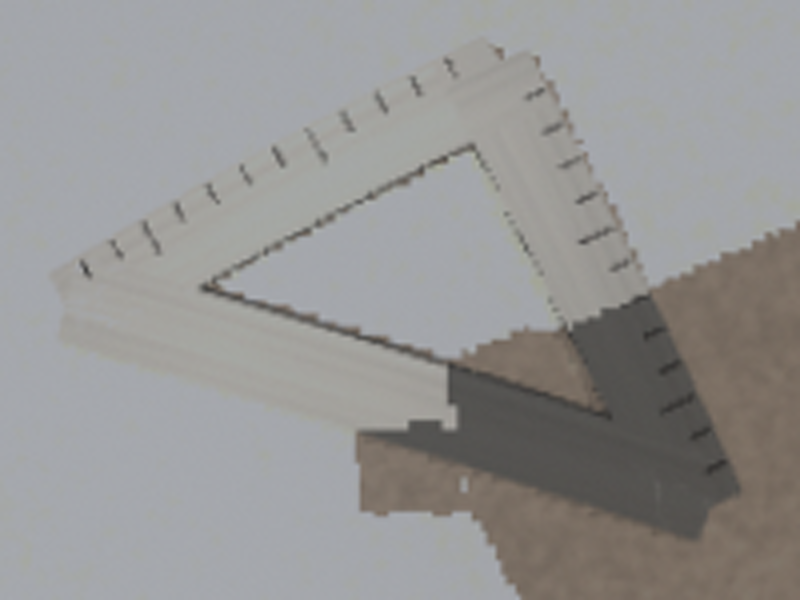

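```bash
cat > fs.py <<'E'
from h import *
import pickle;c=pickle.load(open('w6.pkl','rb'))
L=np.array([[47,93,10],[-93,-47,10],[23,93,10],[-93,-23,10],[39,-47,10],[47,-39,10]])*m
px=np.array([(52,276),(740,490),(60,340),(698,538),(538,55),(485,38)],float)
L[4],L[5]=L[4].copy(),L[5].copy()
px=(px+.5)/4-.5+[200,50]
f=lambda p:(fproj(c,W(p,L))-px).ravel()
r=least_squares(f,[.54,.33,.54]);s=r.x;print(s.round(4),np.degrees(s[2]),r.fun.reshape(-1,2).round(1).tolist())
A=W(s,[[.047,-.047,0]])[0];G=W(s,[[-.0265,.0265,0]])[0];print('A',A.round(4),'G',G.round(4),'jaw yaw',s[2]+np.radians(135)-np.pi)
# top check
ct=arm.calibration('top')
for z in(.01,):print(pt(ct,*((np.array([418,88])+.5)/8-.5+[130,170]),z))
H=fpt(c,325,240,.015);print('hammer end',H, fpt(c,325,240,.0))
plan(*G[:2],.1,s[2]-np.pi/4)
im=cv2.resize(cv2.imread('pics/w6.png')[50:200,200:400],None,fx=4,fy=4)
q=fproj(c,W(s,np.array([[47,-47,10],[47,93,10],[23,93,10],[-93,-23,10],[-93,-47,10]])*m))
q2=fproj(c,W(s,np.array([[23,-23,10],[23,59,10],[-59,-23,10]])*m))
for k in(q,q2):cv2.polylines(im,[np.round(((k-[200,50])+.5)*4-.5).astype(int)],True,(0,0,255),1)
cv2.imwrite('pics/w6d.png',im)
E
python3 fs.py
```

```text
[0.5351 0.3321 0.4959] 28.412511085106615 [[-0.6, -0.5], [1.6, 1.1], [7.7, 2.6], [-7.6, -1.4], [-1.7, -1.7], [1.0, -0.8]]
A [0.5988 0.3131 0.    ] G [0.4992 0.3428 0.    ] jaw yaw -0.2895062962029509
[0.5960982  0.31367792 0.01      ]
hammer end [0.39726487 0.31056848 0.015     ] [0.39025693 0.30996641 0.        ]
t 9.5 pos [0.4694 0.3197 0.1939] yaw -1.5446 toolx [-0.001 -0.    -1.   ] q6 2.01 F [ 0.1 -0.4  1.3] open 0.0849
shift now (tool) [ 0.0939 -0.0223 -0.0305]  turn about tool x -1.2551 q6 range ok?
shift after turn 0.0939 0.022 -0.0306
```

View pics/w6d.png

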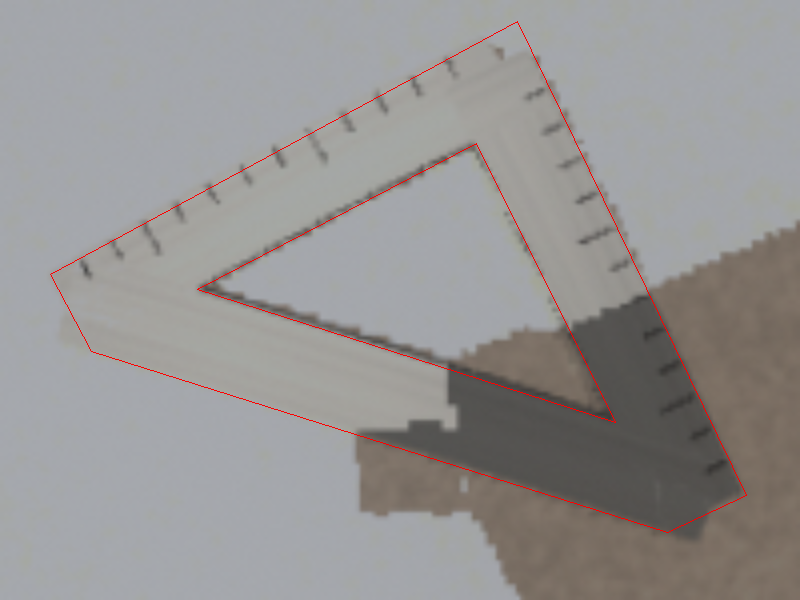

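Call:
{"op": "carry_out", "data": {
  "moves": [0,0,0,-0.1793,0,0,0,-0.1793,0,0,0,-0.1793,0,0,0,-0.1793,0,0,0,-0.1793,0,0,0,-0.1793,0,0,0,-0.1793,0,0.022,-0.0306,0,0.04,0,0,0,0.04,0,0,0,0.03,0,0,0,0,0,0,0],
  "claw": 0.055
}}

```text
time_s: 11.0
eef_pos: [0.4991, 0.3428, 0.083]
ee_rot: [1.418, 1.058, -1.421]
force: [-0.0, 0.4, 0.4]
opening: 0.0551
```

```bash
python3 - <<'E'
from h import *
plan(.4992,.3428,.004,-.2895)
c=arm.calibration('wrist');save('wrist','w7.png')
import pickle;pickle.dump(c,open('w7.pkl','wb'))
E
```

```text
t 11.0 pos [0.4991 0.3428 0.083 ] yaw -0.2896 toolx [-0.002 -0.001 -1.   ] q6 0.76 F [-0.   0.4  0.4] open 0.0551
shift now (tool) [ 0.079   0.0002 -0.0002]  turn about tool x -0.0001 q6 range ok?
shift after turn 0.079 0.0002 -0.0002
```

View pics/w7.png

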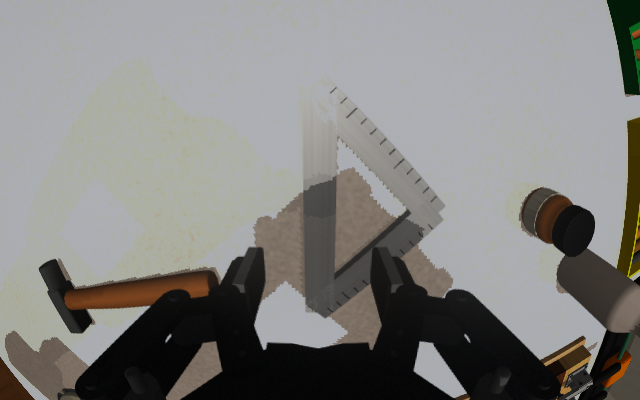

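Call:
{"op": "carry_out", "data": {
  "moves": [0.03,0,0,0,0.03,0,0,0,0.012,0,0,0,0.004,0,0,0,0.003,0,0,0,0,0,0,0]
}}

```text
time_s: 11.8
eef_pos: [0.4996, 0.3437, 0.0051]
ee_rot: [1.42, 1.058, -1.418]
force: [-0.0, -0.7, -0.4]
opening: 0.0548
```

Call:
{"op": "carry_out", "data": {
  "moves": [0,0,0,0,0,0,0,0,0,0,0,0,0,0,0,0,0,0,0,0],
  "claw": 0.012
}}

```text
time_s: 12.42
eef_pos: [0.4995, 0.3436, 0.0051]
ee_rot: [1.419, 1.058, -1.418]
force: [-2.2, -0.9, 6.7]
opening: 0.0214
```

```bash
python3 - <<'E'
from h import *
plan(.4992,.3428,.004,-.2895)
c=arm.calibration('wrist');save('wrist','w8.png')
E
```

```text
t 12.43 pos [0.4995 0.3436 0.0051] yaw -0.2889 toolx [ 0.001  0.    -1.   ] q6 0.76 F [-2.2 -0.9  6.7] open 0.0214
shift now (tool) [ 0.0011 -0.      0.0008]  turn about tool x 0.0006 q6 range ok?
shift after turn 0.0011 -0.0 0.0008
```

View pics/w8.png

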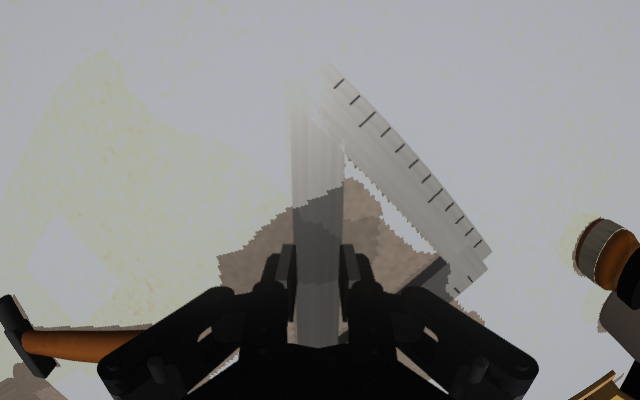

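Call:
{"op": "carry_out", "data": {
  "moves": [-0.01,0,0,0,-0.03,0,0,0,-0.045,0,0,0,-0.045,0,0,0,-0.045,0,0,0,-0.045,0,0,0,0,0,0,0,0,0,0,0]
}}

```text
time_s: 13.48
eef_pos: [0.4989, 0.3433, 0.2237]
ee_rot: [1.418, 1.059, -1.42]
force: [1.0, 0.3, -2.7]
opening: 0.0217
```

```bash
python3 - <<'E'
from h import *
b=.0269;C=np.array([.732,-.2425,.0])
G=W([*C[:2],b],[[-.0735-.014,.0735+.014,0]])[0];print(G)
plan(*G[:2],.22,b-np.pi/4)
c=arm.calibration('wrist');save('wrist','w9.png')
save('scene','s9.png')
ct=arm.calibration('top');print('tin',pt(ct,313,207,.031),'glue foot?',pt(ct,224,128,0),pt(ct,215,110,.15))
E
```

```text
[ 0.64217819 -0.15738512  0.        ]
t 13.47 pos [0.4989 0.3433 0.2237] yaw -0.2889 toolx [-0.001 -0.    -1.   ] q6 0.76 F [ 1.   0.3 -2.7] open 0.0217
shift now (tool) [0.0037 0.28   0.4391]  turn about tool x 0.4696 q6 range ok?
shift after turn 0.0037 0.4484 0.2649
tin [ 0.52072957 -0.04601735  0.031     ] glue foot? [0.74802387 0.20458623 0.        ] [0.74821898 0.19592683 0.15      ]
```

View pics/w9.png

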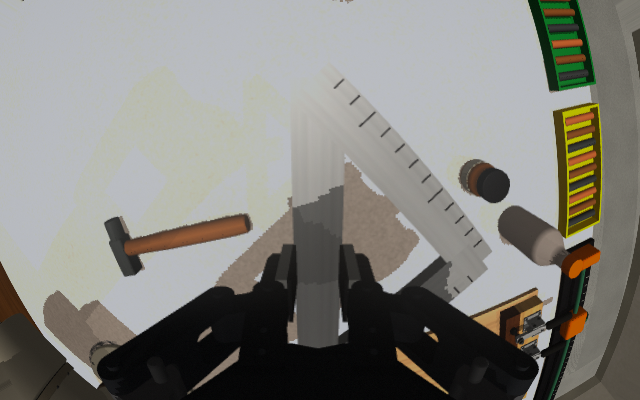

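View pics/s9.png

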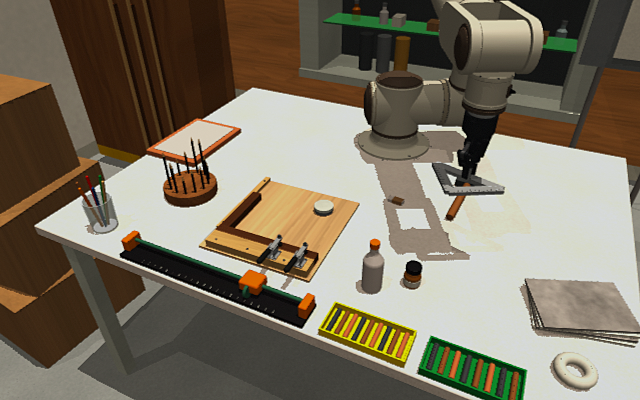

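Call:
{"op": "carry_out", "data": {
  "moves": [0,0.01,0.0155,0,0,0.027,0.0424,0,0,0.027,0.0424,0,0,0.027,0.0424,0,0,0.027,0.0424,0,0,0.027,0.0424,0,0,0.027,0.0424,0,0,0.027,0.0424,0,0,0.027,0.0424,0,0,0.027,0.0424,0,0,0.027,0.0424,0,0,0,0,0]
}}

```text
time_s: 15.08
eef_pos: [0.642, -0.1618, 0.2226]
ee_rot: [1.42, 1.058, -1.423]
force: [-0.3, 0.6, -1.9]
opening: 0.0217
```

Call:
{"op": "carry_out", "data": {
  "moves": [0,0,0,0.1,0,0,0,0.15,0,0,0,0.15,0,0,0,0.07,0,0,0,0,0,0,0,0]
}}

```text
time_s: 15.82
eef_pos: [0.6422, -0.1576, 0.2241]
ee_rot: [1.741, 0.751, -1.742]
force: [-0.1, -0.7, -1.9]
opening: 0.0215
```

```bash
python3 - <<'E'
from h import *
plan(.6422,-.1574,.05,.0269-np.pi/4)
c=arm.calibration('wrist');save('wrist','w10.png')
import pickle;pickle.dump(c,open('w10.pkl','wb'))
E
```

```text
t 15.82 pos [ 0.6422 -0.1576  0.2241] yaw -0.7571 toolx [-0.  0. -1.] q6 0.4 F [-0.1 -0.7 -1.9] open 0.0215
shift now (tool) [ 0.1741  0.     -0.0002]  turn about tool x 0.0014 q6 range ok?
shift after turn 0.1741 0.0 -0.0002
```

View pics/w10.png

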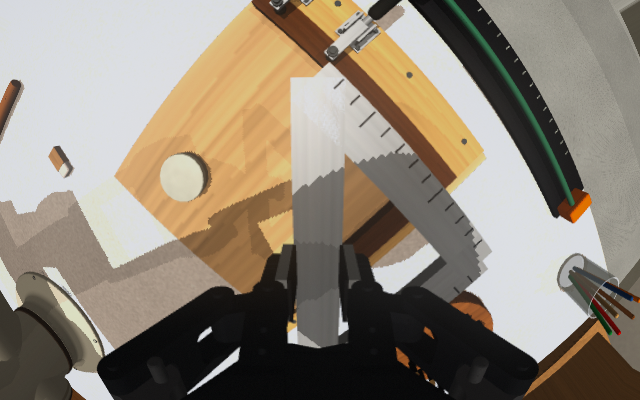

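```bash
python3 - <<'E'
from h import *
import pickle;c=pickle.load(open('w10.pkl','rb'))
s=arm.observe();th=-.7571+np.pi/4;p=s['eef_pos'];zt=p[2]+.0049
# centre such that G=(-26.5,26.5) at TCP
o=p[:2]-W([0,0,th],[[-.0265,.0265,0]])[0,:2]
im=cv2.resize(cv2.imread('pics/w10.png')[50:320,270:510],None,fx=2.2,fy=2.2,interpolation=cv2.INTER_CUBIC)
for L,z in (([[47,-39],[47,93],[-93,-47],[39,-47]],zt),([[23,-23],[23,59],[-59,-23]],zt)):
    L=np.array(L)*m;L=np.c_[L,np.full(len(L),z)]
    q=np.vstack([L[i]+(L[(i+1)%len(L)]-L[i])*np.linspace(0,1,12)[:,None] for i in range(len(L))])
    k=fproj(c,W([*o,th],q));cv2.polylines(im,[np.round((k-[270,50]+.5)*2.2-.5).astype(int)],True,(0,0,255),1)
cv2.imwrite('pics/w10d.png',im)
E
```

```text
(no output)
```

View pics/w10d.png

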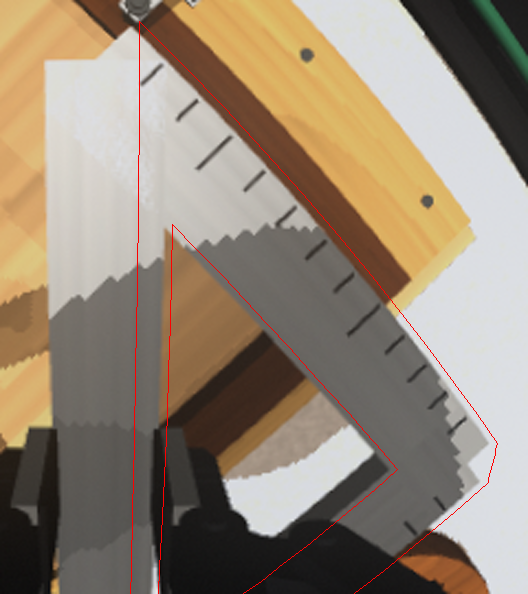

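Call:
{"op": "carry_out", "data": {
  "moves": [0.05,0,0,0,0.05,0,0,0,0.05,0,0,0,0.024,0,0,0,0,0,0,0,0.015,0,0,0,0.01,0,0,0,0.006,0,0,0,0,0,0,0]
}}

```text
time_s: 17.0
eef_pos: [0.6423, -0.1576, 0.019]
ee_rot: [1.742, 0.749, -1.743]
force: [0.6, -0.0, -1.4]
opening: 0.0217
```

```bash
python3 - <<'E'
from h import *
plan(.6565,-.171,.0145,.0269-np.pi/4)
c=arm.calibration('wrist');save('wrist','w11.png')
E
```

```text
t 17.0 pos [ 0.6423 -0.1576  0.019 ] yaw -0.7588 toolx [-0.  0. -1.] q6 0.4 F [ 0.6 -0.  -1.4] open 0.0217
shift now (tool) [ 0.0045  0.0196 -0.    ]  turn about tool x -0.0003 q6 range ok?
shift after turn 0.0045 0.0196 -0.0
```

View pics/w11.png

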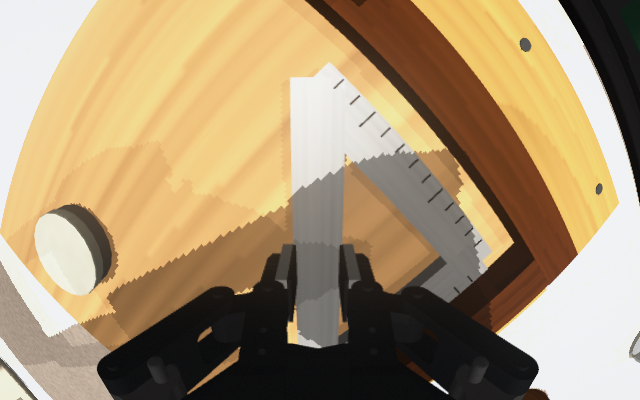

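Call:
{"op": "carry_out", "data": {
  "moves": [0.003,0,0,0,0.001,0,0,0,0.001,0,0,0,0,0,0,0]
}}

```text
time_s: 17.55
eef_pos: [0.6424, -0.1576, 0.0143]
ee_rot: [1.743, 0.749, -1.743]
force: [-0.4, 0.1, -1.7]
opening: 0.0214
```

Call:
{"op": "carry_out", "data": {
  "moves": [0,0.005,0,0,0,0.004,0,0,0,0.003,0,0,0,0.002,0,0,0,0,0,0]
}}

```text
time_s: 18.18
eef_pos: [0.6526, -0.1673, 0.0142]
ee_rot: [1.743, 0.749, -1.743]
force: [-0.5, -1.2, -2.3]
opening: 0.0213
```

Call:
{"op": "carry_out", "data": {
  "moves": [0.001,0,0,0,0.001,0,0,0,0,0.002,0,0,0,0.001,0,0,0,0,0,0]
}}

```text
time_s: 18.8
eef_pos: [0.6543, -0.1684, 0.014]
ee_rot: [1.743, 0.751, -1.743]
force: [-14.0, 9.2, 22.6]
opening: 0.0216
```

Call:
{"op": "carry_out", "data": {
  "moves": [0,0.001,0,0,0,0.001,0,0,0,0,0,0]
}}

```text
time_s: 19.18
eef_pos: [0.6559, -0.1696, 0.014]
ee_rot: [1.743, 0.751, -1.743]
force: [-13.8, 10.6, 22.6]
opening: 0.0215
```

```bash
python3 - <<'E'
from h import *
plan(.6565,-.171,.0145,.0269-np.pi/4)
c=arm.calibration('wrist');save('wrist','w12.png')
E
```

```text
t 19.18 pos [ 0.6559 -0.1696  0.014 ] yaw -0.7585 toolx [-0.     0.001 -1.   ] q6 0.39 F [-13.8  10.6  22.6] open 0.0215
shift now (tool) [-0.0005  0.0014  0.0006]  turn about tool x 0.0 q6 range ok?
shift after turn -0.0005 0.0014 0.0006
```

View pics/w12.png

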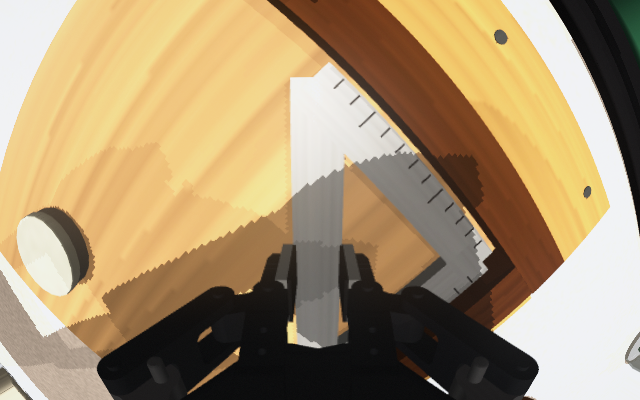

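Call:
{"op": "carry_out", "data": {
  "moves": [-0.0008,0,0,0,0,0.001,0,0,0,0.001,0,0,0,0,0,0]
}}

```text
time_s: 19.73
eef_pos: [0.6568, -0.1706, 0.014]
ee_rot: [1.742, 0.752, -1.744]
force: [-14.4, 12.3, 17.0]
opening: 0.0217
```

Call:
{"op": "carry_out", "data": {
  "moves": [0,0.001,0,0,0,0,0,0]
}}

```text
time_s: 19.98
eef_pos: [0.6569, -0.1707, 0.014]
ee_rot: [1.742, 0.754, -1.745]
force: [-20.3, 17.1, 21.5]
opening: 0.0214
```

Call:
{"op": "carry_out", "data": {
  "moves": [0,0.001,0,0,0,0,0,0]
}}

```text
time_s: 20.23
eef_pos: [0.657, -0.1708, 0.014]
ee_rot: [1.741, 0.756, -1.747]
force: [-26.1, 21.8, 26.1]
opening: 0.0217
```

```bash
python3 - <<'E'
from h import *
plan(.6565,-.171,.0145,.0269-np.pi/4)
c=arm.calibration('wrist');save('wrist','w13.png')
im=cv2.imread('pics/w13.png')[40:340,270:550];cv2.imwrite('pics/w13c.png',cv2.resize(im,None,fx=2,fy=2,interpolation=cv2.INTER_CUBIC))
import pickle;pickle.dump(c,open('w13.pkl','wb'))
E
```

```text
t 20.23 pos [ 0.657  -0.1708  0.014 ] yaw -0.758 toolx [-0.005  0.004 -1.   ] q6 0.39 F [-26.1  21.8  26.1] open 0.0217
shift now (tool) [-0.0005 -0.0002  0.0005]  turn about tool x 0.0005 q6 range ok?
shift after turn -0.0005 -0.0002 0.0005
```

View pics/w13c.png

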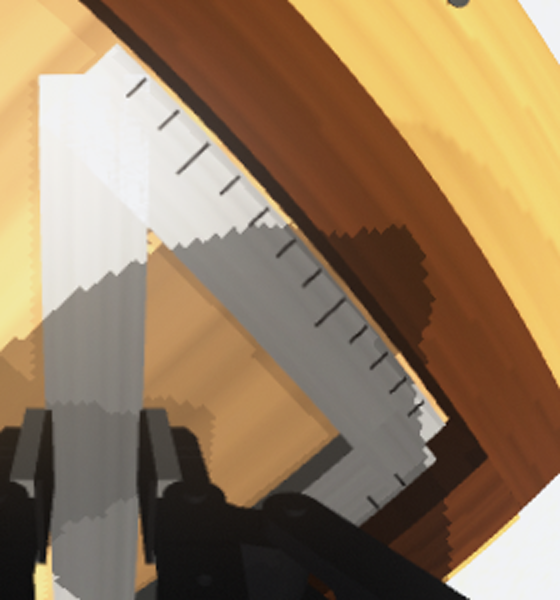

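```bash
python3 - <<'E'
from h import *
a=cv2.imread('pics/w13.png')
im=a[50:180,310:440];cv2.imwrite('pics/a1.png',cv2.resize(im,None,fx=6,fy=4.6,interpolation=cv2.INTER_NEAREST))
im=a[160:310,400:530];cv2.imwrite('pics/a2.png',cv2.resize(im,None,fx=6,fy=4,interpolation=cv2.INTER_NEAREST))
E
```

```text
(no output)
```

View pics/a1.png

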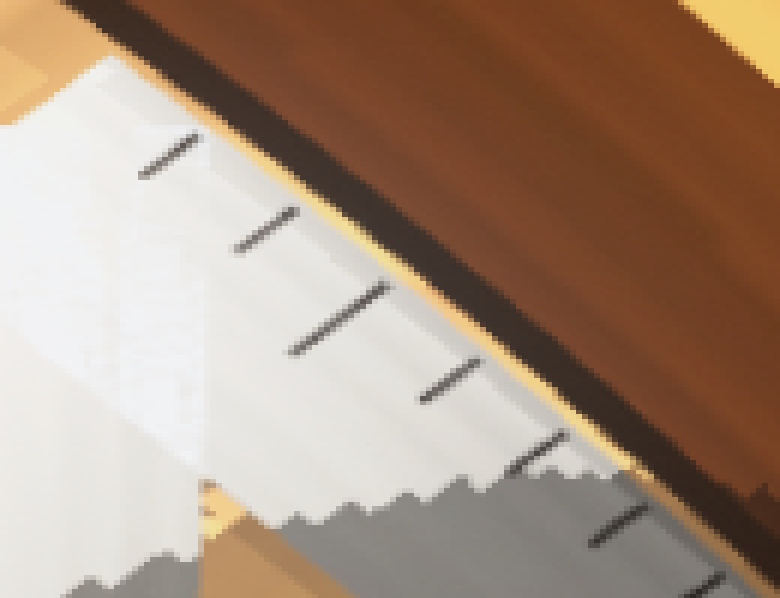

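View pics/a2.png

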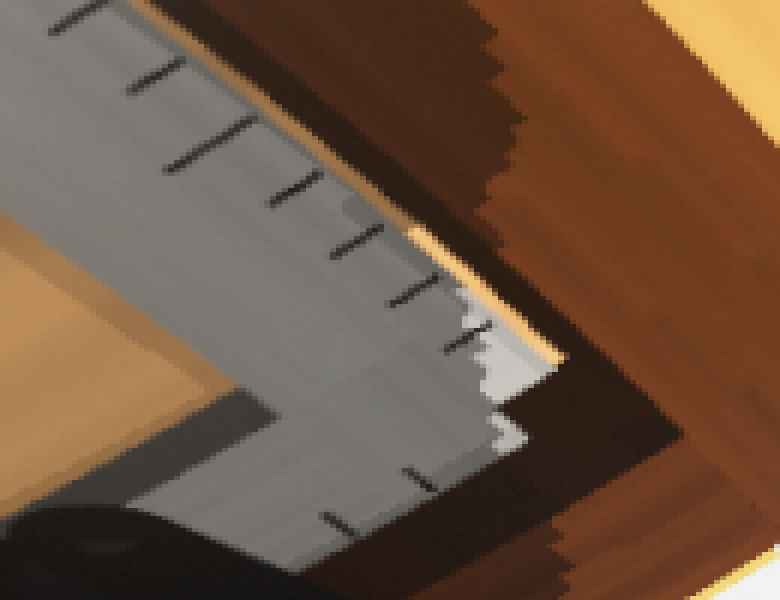

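Call:
{"op": "carry_out", "data": {
  "moves": [-0.001,0,0,0,0,0,-0.001,0,0,0,-0.001,0,0,0,0,0]
}}

```text
time_s: 20.78
eef_pos: [0.6589, -0.1705, 0.0141]
ee_rot: [1.741, 0.753, -1.746]
force: [-15.3, 10.8, 10.5]
opening: 0.0215
```

Call:
{"op": "carry_out", "data": {
  "moves": [0,0.0007,-0.0007,0,0,0.0007,-0.0007,0,0,0,0,0]
}}

```text
time_s: 21.15
eef_pos: [0.6594, -0.1705, 0.014]
ee_rot: [1.739, 0.755, -1.749]
force: [-29.1, 10.4, 18.5]
opening: 0.0213
```

```bash
python3 - <<'E'
from h import *
plan(.6595,-.171,.0145,.0269-np.pi/4)
a=cv2.cvtColor(arm.snapshot('wrist'),cv2.COLOR_RGB2BGR);cv2.imwrite('pics/w14.png',a)
im=a[50:310,310:530];cv2.imwrite('pics/a3.png',cv2.resize(im,None,fx=3,fy=2.3,interpolation=cv2.INTER_CUBIC))
E
```

```text
t 21.15 pos [ 0.6594 -0.1705  0.014 ] yaw -0.7585 toolx [-0.007  0.003 -1.   ] q6 0.39 F [-29.1  10.4  18.5] open 0.0213
shift now (tool) [-0.0005  0.0004  0.0003]  turn about tool x -0.0 q6 range ok?
shift after turn -0.0005 0.0004 0.0003
```

View pics/a3.png

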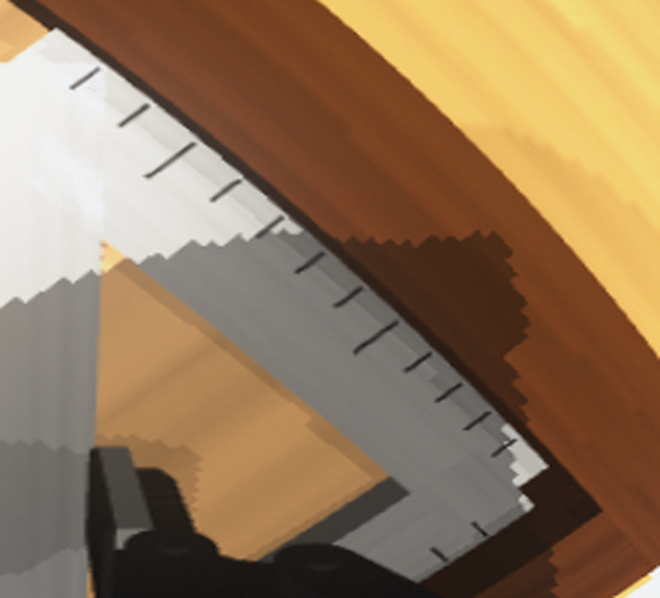

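Call:
{"op": "carry_out", "data": {
  "moves": [-0.0005,0.0005,0.0005,0,0,0.0006,0.0006,0,0,0,0,0,0,0,0,0]
}}

```text
time_s: 21.7
eef_pos: [0.6594, -0.1707, 0.0141]
ee_rot: [1.739, 0.758, -1.749]
force: [-27.6, 19.9, 15.0]
opening: 0.0216
```

Call:
{"op": "carry_out", "data": {
  "moves": [-0.0003,0.0005,0.0005,0,0,0,0,0,0,0,0,0,0,0,0,0]
}}

```text
time_s: 22.2
eef_pos: [0.6595, -0.1708, 0.0141]
ee_rot: [1.74, 0.759, -1.749]
force: [-25.7, 24.0, 13.3]
opening: 0.0217
```

```bash
python3 - <<'E'
from h import *
plan(.6595,-.171,.0145,.0269-np.pi/4)
save('top','t15.png');save('wrist','w15.png');save('scene','s15.png')
a=cv2.imread('pics/t15.png')[90:250,270:420];cv2.imwrite('pics/t15c.png',cv2.resize(a,None,fx=3.7,fy=3.7,interpolation=cv2.INTER_CUBIC))
a=cv2.imread('pics/s15.png')[150:290,180:380];cv2.imwrite('pics/s15c.png',cv2.resize(a,None,fx=4,fy=4,interpolation=cv2.INTER_CUBIC))
print(arm.observe()['joint_vel'].round(3),arm.observe()['force'])
E
```

```text
t 22.2 pos [ 0.6595 -0.1708  0.0141] yaw -0.758 toolx [-0.008  0.006 -1.   ] q6 0.39 F [-25.7  24.   13.3] open 0.0217
shift now (tool) [-0.0004  0.0002  0.0001]  turn about tool x 0.0005 q6 range ok?
shift after turn -0.0004 0.0002 0.0001
[-0.001 -0.001 -0.     0.     0.    -0.   ] [-26.11289847  23.96981665  12.40927871]
```

View pics/s15c.png

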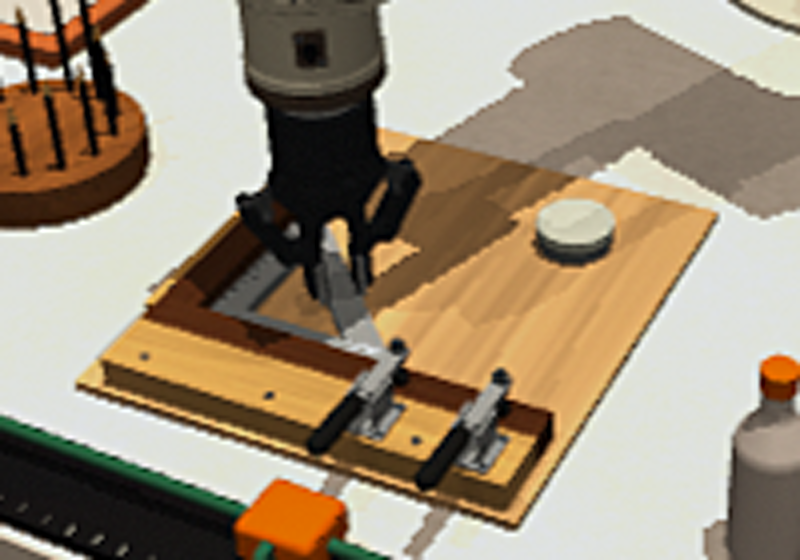

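View pics/w15.png

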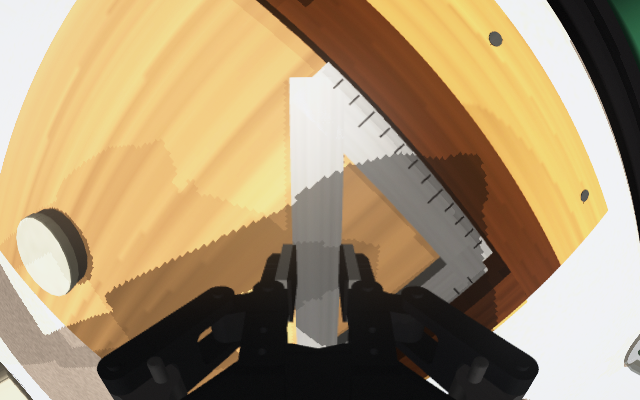

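View pics/t15c.png

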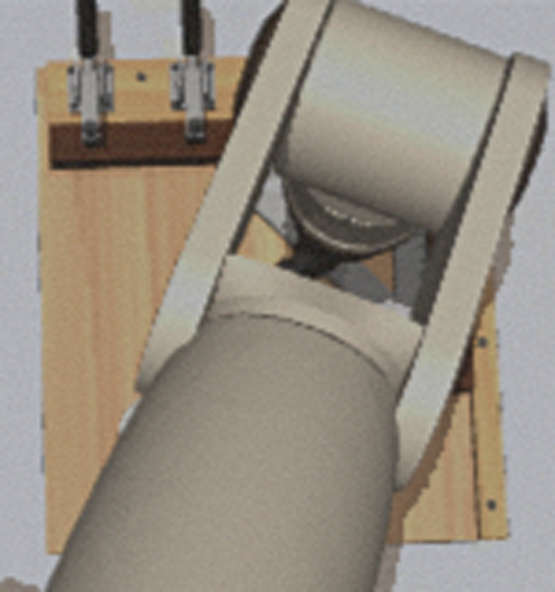

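```bash
python3 - <<'E'
from h import *
c=arm.calibration('wrist')
a=cv2.imread('pics/w15.png')[200:330,380:540];cv2.imwrite('pics/a5.png',cv2.resize(a,None,fx=5,fy=4.6,interpolation=cv2.INTER_CUBIC))
im=cv2.imread('pics/w15.png')
C=np.array([.732,-.2425]);
def ln(p,L,col):
    q=np.array(L[0])*m+(np.array(L[1])-np.array(L[0]))*m*np.linspace(0,1,30)[:,None]
    global im2
    k=(fproj(c,W(p,q))-[380,200]+.5)*[5,4.6]-.5
    cv2.polylines(im2,[np.round(k).astype(int)],False,col,1)
im2=cv2.resize(a,None,fx=5,fy=4.6,interpolation=cv2.INTER_CUBIC)
p=[*C,.0269]
ln(p,[[0,0,33],[0,120,33]],(255,255,0));ln(p,[[0,0,33],[-100,0,33]],(255,255,0))
ln(p,[[0,0,19],[0,120,19]],(0,0,255));ln(p,[[0,0,19],[-100,0,19]],(0,0,255))
cv2.imwrite('pics/a6.png',im2)
E
```

```text
(no output)
```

View pics/a6.png

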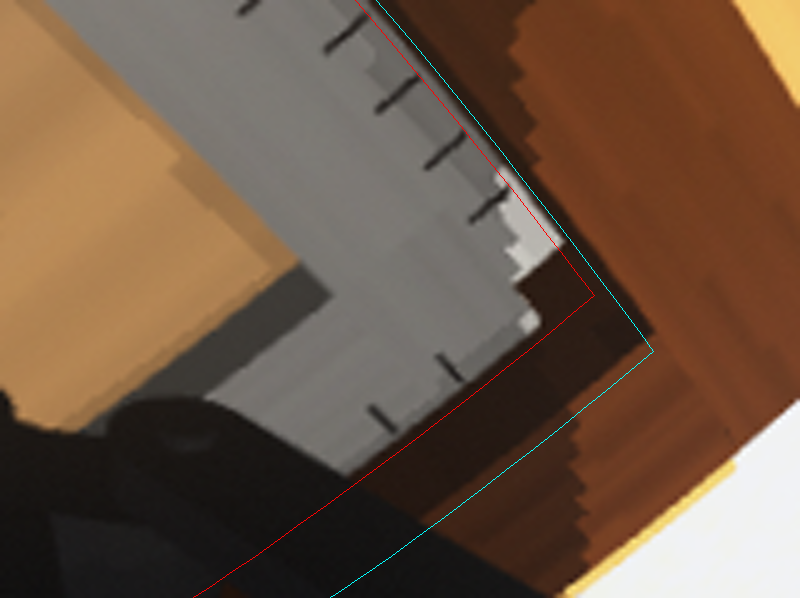

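```bash
python3 -c "
from station import arm
print(arm.job_done()); s=arm.observe(); print(s['time_s'],s['eef_pos'],s['force'])"
```

```text
the job is handed in; nothing more can be done
None
the job is handed in; nothing more can be done
```

The corner is joined and the job is handed in, with the gripper still holding the set square pressed in. It took about 22 s of the 70 s allowed. `job_done` reports no verdict, and the state could not be read after hand-in.

**What I did:**
- I gripped the loose bar, turned it parallel to the side strip and slid it into place. It stalled against both the strip and the clamped bar.
- I gripped the square by its long bar, carried it over and lowered it onto the board inside the corner.
- My first press bore only on the loose bar; a picture showed a gap of about 2 mm (my estimate) at the clamped bar. I shifted the square along the loose bar until that gap closed, then pressed towards both bars.

**Last checks before hand-in:**
- **Press force:** the wrist felt -26, +24 and +12 N in world x, y and z. Part of that is friction, so the exact force on each bar is not known.
- **Pose:** the tool was tilted about 0.01 rad and the joints were still.
- **Fit:** the wrist picture shows the square's edge closed up to the clamped bar. An overlay puts its other edge within about 0.3 mm of the loose bar. That overlay sat a few pixels off the picture, in line with the 2 mm calibration, so I judged the fit by comparing positions within the image.
- **Bar and bystanders:** the bar looked seated. I saw nothing else moved in the pictures, but I did not measure the other things' positions.

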